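# Pull the transit pin and hold the sprung cover at the pointer

## Task

Pull the black-handled transit pin out of the front corner of the junction box and stand it upright, steel end down, in the narrow tool cup on the bench. Then lift the box's spring-loaded cover until it lies parallel to the pointer arm at its side, and finish with the gripper still holding it there. Leave the pointer arm and everything else on the bench as they are.

Things in the scene. Friction and masses are not known exactly. Their poses are not given: they have to be found in the camera images.
- station: Grey sheet-metal junction box, fixed to the bench: case 230 (x) x 260 (y) x 90 mm high, with the cover on it (cover's upper face 100 mm above the bench when shut). Origin under the centre of the case. Its x points from the front side, with bar and pin (towards the robot), to the hinge at the back, z is up. In this frame the hinge line runs along y at x = +100 mm, z = 90 mm. A lug 40 x 50 x 90 mm with the pin's hole stands at the front at x = -135, y = -85 mm.
- cover (a joint): Angle of the flat grey cover (rad): 0 is shut, grows as its front edge rises; it ends at 1.2. A spring and its weight pull it shut: at the bar, about 5 N starts it, and in the range of the pointer 6 to 8 N across the line from hinge to bar hold it (9 to 16 N if pulled straight up); it falls shut when let go.
- cover_bar (a point): Middle of the round steel lifting bar on top of the cover: 12 mm thick, 98 mm clear between its two posts, along the box's y, its centre 45 mm above the cover's face. Moves with the cover; axes: x from the cover's front edge to its hinge, y along the bar, z out of the cover's face. With the cover shut it lies 180 mm in front of the hinge line and 55 mm above it. The round bar can turn between the fingers while the cover swings.
- cover_hinge (a point): Point on the hinge line of the cover, midway along the back edge; same axes as the cover. The pointer arm turns about the same line.
- pointer (a joint): Angle of the pointer arm (rad), measured like cover about the same hinge line: the cover is at the marked angle, parallel to the arm, when cover equals this. Differs from start to start (0.45 to 0.8). It stays where it is by friction.
- pointer_tip (a point): Centre of the 18 mm ball at the free end of the aluminium pointer arm, a flat bar 10 mm high and 130 mm long just outside the cover's left (+y) edge, 147 mm from the box's middle; ball 130 mm from the hinge line. Its x axis points along the arm from ball to hinge line.
- pin_mid (a point): Middle of the transit pin (130 mm long, about 80 g), half-way up: the underside of its black round handle. The handle (20 mm diameter, 65 mm long) is the upper half, the steel shank (10 mm diameter, 65 mm long) the lower half. Its z points along the pin to the handle's end. At the start it stands upright, the shank loosely in 14 mm holes through the cover's front tab and 75 mm down into the lug, the handle resting on the tab: the handle is then 100 to 165 mm above the bench.
- pin_tip (a point): Lower (steel) end of the transit pin, on its axis.
- cup: Narrow round aluminium tool cup fixed to the bench, outer diameter 36 mm (foot 56 mm), inner diameter 30 mm, 65 mm high, floor 5 mm thick. Origin under its centre. To the left or the right of the box.
- cup_mouth (a point): Centre of the cup's mouth, at rim height (65 mm).
- pot: Bystander: wide open steel beaker, 80 mm diameter, 50 mm high, on the other side of the box from the cup. Origin under its centre.
- screwdriver: Bystander: black-handled screwdriver, 200 mm long, lying in front of the box. Origin under its middle.
- can: Bystander: grey can with black lid, 72 mm diameter, 100 mm high. Origin under its centre.
- jar: Bystander: small white jar, 40 mm diameter, 40 mm high. Origin under its centre.
- tape: Bystander: cardboard ring lying flat, 76 mm diameter, 20 mm high. Origin under its centre.
- bin: Bystander: open blue bin 200 x 140 x 90 mm. Origin under its centre.
- drill: Bystander: cordless drill with a red body standing on its battery, 214 mm high. Origin under the battery's centre.
Things that resemble listed ones, but are neither listed nor needed, are in the scene too. Leave any green look-alike of the part that bears pin_mid alone.

How it is judged:
On the way, in this order (a step that is already met when the one before it is completed fails the run):
1. the transit pin stands upright in the tool cup, steel end down (horizontal distance between pin_tip and cup below 0.017 m and height (world z) of pin_tip below 0.015 m and angle between pin_mid's own z axis and vertical below 0.4 rad), for 0.3 s.
2. the cover is held by the gripper at the pointer's angle (angle between the x axis of cover_bar and the x axis of pointer_tip, either way round below 0.08 rad and contact force between the fingers and station above 1 N), for 0.3 s.
At the end, for the whole second after the job is handed in: The gripper still carries the cover (more than 1 N between fingers and box), the cover is at rest within 0.08 rad of parallel to the pointer arm, and the pin stands in the tool cup: its steel end within 17 mm of the cup's axis and under 15 mm above the bench, tilted less than 0.4 rad (all of step 1 and all of step 2 and velocity of joint cover between -0.05 and 0.05 rad/s); the arm keeps its last pose, push and grip.
It fails at once if the pointer arm is pushed out of place (more than 10 mm at its ball) (distance of pointer_tip from where it was at the start of the episode above 0.01 m).
It fails at once if a bystander is moved by more than 30 mm (distance of any of pot, screwdriver, can, jar, tape, bin, drill from where it was at the start of the episode above 0.03 m).
It also fails if it takes over 64 s, if anything falls off the work surface, if the arm or the gripper's body presses on something with over 40 N, if the wrist force passes 120 N, or if a joint passes its speed limit or range.

## Robot

A 6-joint arm with a two-finger parallel gripper is mounted at the origin on the work surface. World frame = base frame: x ahead of the robot, y to its left, z up, the work surface at z = 0. Lengths are in m, angles in rad, forces in N, time in s.
With the tool pointing down it reaches from about 0.275 to 1 m from the base axis. Payload 8.4 kg.
Tool frame: the origin (TCP) lies on the centre line of the jaws, within the pads' length; the fingertips stand 17 mm ahead of it and the grasp point (between the pads) lies 2 mm behind it (bot.tcp_to_tips is the y of the fingertips in the tool frame, in m); y points along the fingers, z is the direction in which the jaws open and shut, and the axes are right-handed (so a half turn about y gives the same grasp; the last joint's range is limited). The gripper opens to 85 mm and grips with 20 to 120 N. Pads are 22 mm wide; open, the fingers measure 114 mm over their backs; the gripper's body (76 mm by 85 mm) begins 54 mm behind the grasp point. The pads swing forward as they close: fully open they stand 13 mm farther back than shut.
Start: joints at [-1.23, 0.353, 1.633, -0, 1.155, -0.002], TCP at [0.21, -0.589, 0.248] pointing down, gripper open.
Joint ranges: [-2.63, 2.63], [-0.92, 2.1], [0.06, 2.66], [-1.3, 4.44], [0, 2.69], [-3.02, 3.02]. Speed limits (rad/s): [2.22, 2.22, 2.79, 3.14, 3.14, 3.14].

## Interface

Orientations are given as a unit quaternion [x, y, z, w].
In Python, from workcell import bot, hand, kinematics, get_obs, vision, hand_in gives the robot as it stands. The module is installed in compiled form; this text tells all that it offers. Calls block until the motion is done:
- bot.reach(position, orientation): joint-space move of the TCP to a pose.
- bot.servo_line(position, ori=None, velocity=0.15): straight line of the TCP; ori=None keeps the orientation; velocity is the mean speed in m/s.
- bot.goto_joints(angles): joint-space move.
- hand.move_gripper(opening, strength=None): finger opening in m; strength is the grip in N (None keeps the last); returns when the fingers have stopped.
- bot.dwell(seconds).
- kinematics.solve_ik(position, orientation): joint angles nearest the present ones, or None.
- get_obs(): the state.
- vision.read_camera(name): name is "side" or "top"; returns a dict with "frame" (480x640x3 uint8, red, green, blue), "intrinsics" (3x3 intrinsics, pixels), "view" (4x4, takes a point from world to camera coordinates). Camera axes: x right, y down, z forward; pixel columns grow to the right and rows downward; lengths in m; the calibration is good to about 2 mm. A picture is of the moment at which its call begins. There is no depth.
A pose or a line that the arm cannot do raises bot.IKError and nothing moves.
- hand_in(): hands the job in, once; it reports no verdict.
The state is a dict: "time_s": time; "joint_pos": joint angles; "joint_vel": joint speeds; "joint_efforts": joint torques, N m; "position": TCP position; "orientation": TCP orientation; "wrist_force": force on the tool from outside, world axes, zero at the start; "ft_torque": the same for the moment, N m; "gripper_width": finger opening in m.
Only numpy, scipy, OpenCV 4.12 (cv2) and the standard library are available. Lean on these libraries where they do the work, as an engineer would, in place of code of your own. Each camera call takes 0.05 s, during which the arm holds its last target.

## Working session

There is one attempt and no reset: what is moved stays moved. The work goes in short steps, each a Python script; the robot and the scene stay as the last script left them, time stands still between calls to the robot, and variables do not carry over. Pictures are saved under pics/ and viewed, and the job is handed in when it is done.

```bash
mkdir -p pics; python3 - <<'E'
from workcell import bot,vision,get_obs
import cv2,numpy as np
for n in("side","top"):
    r=vision.read_camera(n);cv2.imwrite(f"pics/{n}0.png",r["frame"][:,:,::-1]);print(n,r["intrinsics"],r["view"])
o=get_obs();print(o)
print(bot.tcp_to_tips)
E
```

```text
side [[568.51646765   0.         327.19410036]
 [  0.         568.51646765 233.30291015]
 [  0.           0.           1.        ]] [[ 0.67637695 -0.73626569 -0.02066539 -0.39467229]
 [-0.45170389 -0.39247367 -0.8012041   0.34836093]
 [ 0.58178847  0.55125062 -0.59803422  1.18907183]
 [ 0.          0.          0.          1.        ]]
top [[486.46205588   0.         315.24428272]
 [  0.         486.46205588 243.20746413]
 [  0.           0.           1.        ]] [[ 0.10081715 -0.9948874  -0.00591288 -0.03709476]
 [-0.97239332 -0.09727711 -0.21210466  0.58139077]
 [ 0.21044507  0.02713343 -0.97722907  1.33358033]
 [ 0.          0.          0.          1.        ]]
{'time_s': 0.1, 'joint_pos': array([-1.23037511e+00,  3.53627704e-01,  1.63405566e+00,  1.94995395e-05,
        1.15522551e+00, -2.35692268e-03]), 'joint_vel': array([-0.00148776,  0.00015458, -0.00196356,  0.00065075,  0.00030011,
       -0.00035406]), 'joint_efforts': array([ 2.81304659e-03, -6.06355405e+01, -3.42820573e+01,  2.43670493e-04,
        3.82801911e-03,  1.91822920e-05]), 'position': array([ 0.20995802, -0.58823868,  0.24760802]), 'orientation': array([-0.12066723,  0.69720693, -0.69628737,  0.12052309]), 'wrist_force': array([ 0.01082975, -0.00297945, -0.3744574 ]), 'ft_torque': array([-0.00664685, -0.03966826,  0.03938177]), 'gripper_width': 0.08541454275385404}
0.017
```

View pics/side0.png

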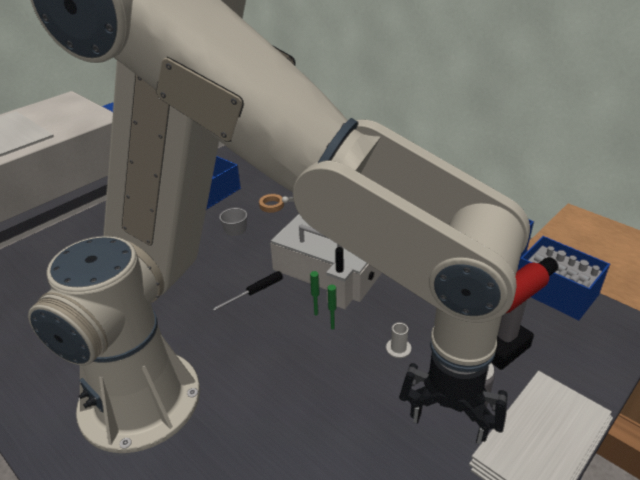

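View pics/top0.png

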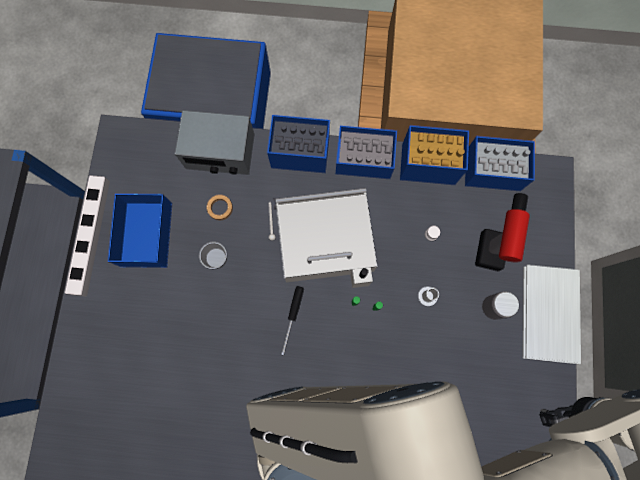

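The top view shows the box at about (325,235), with the pin's black handle at (363,272), the bar at (330,258) and the pointer ball at (272,237). The cup is at (428,296), and two green decoys are at (356,300) and (379,306). I'll zoom in.

```bash
python3 - <<'E'
import cv2
a=cv2.imread("pics/top0.png");c=a[180:320,250:450];cv2.imwrite("pics/topz.png",cv2.resize(c,(800,560),interpolation=cv2.INTER_CUBIC))
a=cv2.imread("pics/side0.png");c=a[190:370,220:440];cv2.imwrite("pics/sidez.png",cv2.resize(c,None,fx=3.6,fy=3.3,interpolation=cv2.INTER_CUBIC))
E
```

```text
(no output)
```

View pics/topz.png

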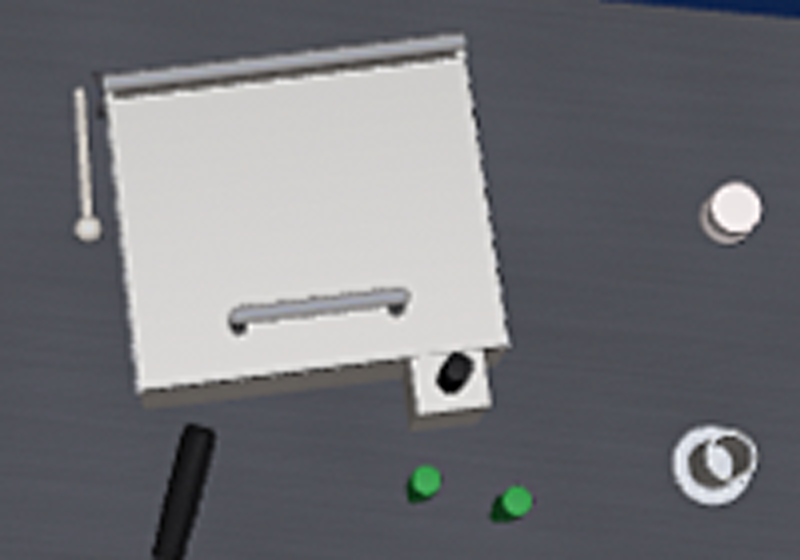

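View pics/sidez.png

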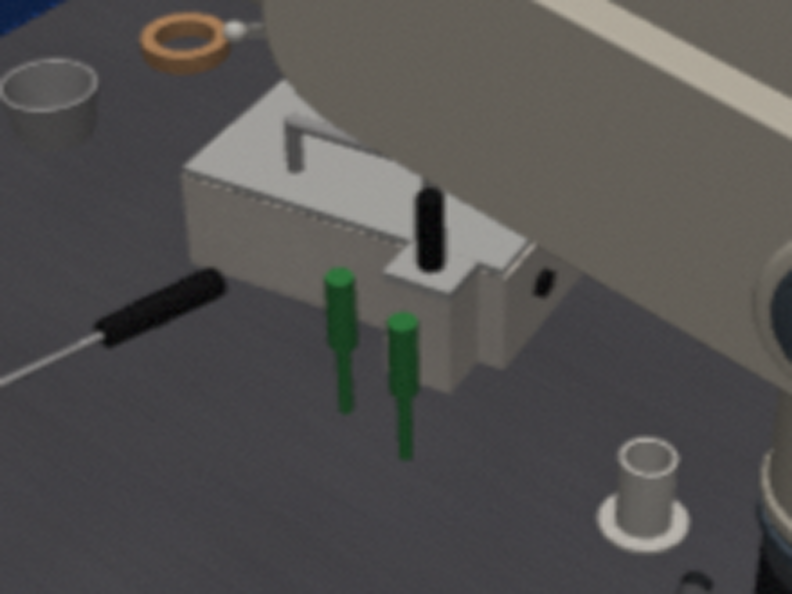

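```bash
cat >h.py <<'E'
import numpy as np
K={"side":np.array([[568.51646765,0,327.19410036],[0,568.51646765,233.30291015],[0,0,1]]),"top":np.array([[486.46205588,0,315.24428272],[0,486.46205588,243.20746413],[0,0,1]])}
V={"side":np.array([[ 0.67637695,-0.73626569,-0.02066539,-0.39467229],[-0.45170389,-0.39247367,-0.8012041,0.34836093],[0.58178847,0.55125062,-0.59803422,1.18907183]]),
"top":np.array([[0.10081715,-0.9948874,-0.00591288,-0.03709476],[-0.97239332,-0.09727711,-0.21210466,0.58139077],[0.21044507,0.02713343,-0.97722907,1.33358033]])}
def ray(c,u,v):
    d=np.linalg.solve(K[c],[u,v,1]);R=V[c][:,:3];t=V[c][:,3];return -R.T@t,R.T@d
def at(c,u,v,z):
    o,d=ray(c,u,v);return o+d*(z-o[2])/d[2]
def px(c,p):
    q=K[c]@(V[c][:,:3]@np.asarray(p)+V[c][:,3]);return q[:2]/q[2]
E
cat > m.py <<'E'
from h import *
from scipy.optimize import least_squares
T=lambda x,y,z:at("top",(x+.5)/4-.5+250,(y+.5)/4-.5+180,z)
S=lambda x,y,z:at("side",(x+.5)/3.6-.5+220,(y+.5)/3.3-.5+190,z)
np.set_printoptions(precision=4,suppress=True)
fl=T(138,390,.1);fr=T(510,347,.1);print("coverF",fl,fr,np.linalg.norm(fl-fr))
bl=T(236,313,.145);br=T(403,297,.145);print("bar",bl,br,(bl+br)/2,np.linalg.norm(bl-br))
d=fl-fr;print("yaw cover",np.arctan2(-d[0],d[1]));d=bl-br;print("yaw bar",np.arctan2(-d[0],d[1]))
print("pin top", T(460,360,.165),"pin base top view",T(448,384,.1))
print("pin side top",S(428,195,.165),"base",S(431,264,.1))
print("pin mid top",T(455,372,.1325),"side",S(430,229,.1325))
print("cup mouth",T(731,457,.065),"side",S(648,457,.065)); print("cup foot",T(714,464,.004),S(643,520,.004))
lug=[T(412,360,.1),T(418,415,.1),T(492,405,.1)];print("lugtab",lug)
E
python3 m.py
```

```text
coverF [0.4706 0.0958 0.1   ] [ 0.526  -0.1562  0.1   ] 0.25802645501808263
bar [0.5226 0.0326 0.145 ] [ 0.5446 -0.0776  0.145 ] [ 0.5336 -0.0225  0.145 ] 0.11244513773611861
yaw cover 0.2162763446686203
yaw bar 0.19701579247859402
pin top [ 0.5025 -0.1174  0.165 ] pin base top view [ 0.496  -0.1158  0.1   ]
pin side top [ 0.5006 -0.1165  0.165 ] base [ 0.5028 -0.1164  0.1   ]
pin mid top [ 0.4995 -0.1173  0.1325] side [ 0.5028 -0.1159  0.1325]
cup mouth [ 0.47   -0.3193  0.065 ] side [ 0.4726 -0.3198  0.065 ]
cup foot [ 0.4717 -0.3208  0.004 ] [ 0.4724 -0.3203  0.004 ]
lugtab [array([ 0.5102, -0.0897,  0.1   ]), array([ 0.4726, -0.097 ,  0.1   ]), array([ 0.4846, -0.1469,  0.1   ])]
```

```bash
cat >> m.py <<'E'
print('---')
def tri(a,b):
    ua=[(a[0]+.5)/4-.5+250,(a[1]+.5)/4-.5+180];ub=[(b[0]+.5)/3.6-.5+220,(b[1]+.5)/3.3-.5+190]
    f=lambda p:np.r_[px("top",p)-ua,px("side",p)-ub]
    r=least_squares(f,[.6,0,.1]);return r.x,r.fun
yaw=.208;R=np.array([[np.cos(yaw),-np.sin(yaw)],[np.sin(yaw),np.cos(yaw)]])
bar=np.array([.535,-.022]);O=bar-R@[-.08,0];print("O",O)
p,e=tri((88,229),(234,30));l=R.T@(p[:2]-O);print("ball",p,e,"local",l, "ang z",np.arcsin((p[2]-.09)/.13),"ang x",np.arctan2(p[2]-.09,.1-l[0]))
# top-only
o,d=ray("top",(88.5)/4-.5+250,(229.5)/4-.5+180)
for th in np.arange(.4,.9,.05):
    q=O+R@[.1-.13*np.cos(th),.147];print(th.round(2),px("top",[*q,.09+.13*np.sin(th)]),px("side",[*q,.09+.13*np.sin(th)]))
print("obs",(88.5)/4-.5+250,(229.5)/4-.5+180,(234.5)/3.6-.5+220,30.5/3.3-.5+190)
for a,b in(((426,480),(340,275)),((516,500),(403,321))):print("green",tri(a,b))
E
python3 m.py|sed -n '/---/,$p'
```

```text
---
O [ 0.6133 -0.0055]
ball [0.5677 0.1352 0.1617] [ 0.4129 -0.4391 -0.5824  0.1176] local [-0.0156  0.1471] ang z 0.5843815308412135 ang x 0.555470997333785
0.4 [272.9248 239.6852] [283.7204 206.2932]
0.45 [272.6376 238.2415] [284.1407 203.9413]
0.5 [272.3433 236.6927] [284.6276 201.5749]
0.55 [272.0428 235.0422] [285.1796 199.2014]
0.6 [271.7369 233.294 ] [285.7954 196.8281]
0.65 [271.4265 231.4521] [286.4729 194.4622]
0.7 [271.1125 229.5215] [287.2103 192.111 ]
0.75 [270.7957 227.5071] [288.0053 189.7819]
0.8 [270.4772 225.4146] [288.8554 187.482 ]
0.85 [270.158  223.2499] [289.758  185.2185]
obs 271.625 236.875 284.6388888888889 198.74242424242425
green (array([ 0.4269, -0.1051,  0.132 ]), array([ 0.4559, -0.4776, -0.5559,  0.1196]))
green (array([ 0.4198, -0.1657,  0.1301]), array([ 0.4488, -0.4632, -0.5271,  0.1203]))
```

```bash
cat >> h.py <<'E'
from scipy.spatial.transform import Rotation as Ro
YAW=.208
BX=np.array([np.cos(YAW),np.sin(YAW),0]);BY=np.array([-np.sin(YAW),np.cos(YAW),0])
def quat(z,y=(0,0,-1)):
    y=np.array(y,float);z=np.array(z,float);return Ro.from_matrix(np.c_[np.cross(y,z),y,z]).as_quat()
O=np.array([.6133,-.0055,0]);PIN=np.array([.5012,-.1165]);CUP=np.array([.4718,-.320])
def snap(tag):
    from workcell import vision;import cv2
    for n in("side","top"):
        cv2.imwrite(f"pics/{n}{tag}.png",vision.read_camera(n)["frame"][:,:,::-1])
def st():
    from workcell import get_obs
    o=get_obs();print(round(o["time_s"],2),o["position"].round(4),"F",o["wrist_force"].round(1),"w",round(o["gripper_width"],4),o["joint_pos"].round(2))
E
python3 - <<'E'
from h import *
from workcell import *
print(Ro.from_quat(get_obs()["orientation"]).as_matrix().round(2))
for s in(1,-1):
    print(kinematics.solve_ik([*PIN,.26],quat(s*BY)),kinematics.solve_ik([*(O-.08*BX)[:2],.2],quat(s*BX)))
q=min((quat(s*BY) for s in(1,-1)),key=lambda q:abs(kinematics.solve_ik([*PIN,.26],q)[5]))
bot.servo_line([.23,-.56,.3],velocity=.2)
bot.reach([*PIN,.26],q)
hand.move_gripper(.05)
st();snap(1)
E
```

```text
[[-0.94 -0.    0.34]
 [-0.34  0.   -0.94]
 [-0.   -1.   -0.  ]]
[-2.31301694e-01  1.68616757e-01  1.85376146e+00 -4.44089210e-16
  1.11921444e+00 -2.01009802e+00] [-4.39355456e-02  2.68838531e-01  1.87196442e+00 -4.44089210e-16
  1.00078971e+00 -2.51935546e-01]
[-2.31301694e-01  1.68616757e-01  1.85376146e+00 -4.44089210e-16
  1.11921444e+00  1.13149463e+00] [-4.39355456e-02  2.68838531e-01  1.87196442e+00 -4.44089210e-16
  1.00078971e+00  2.88965711e+00]
2.89 [ 0.5012 -0.1167  0.26  ] F [1.2 0.  0.3] w 0.05 [-0.23  0.17  1.85 -0.    1.12  1.13]
```

```bash
python3 - <<'E'
import cv2
a=cv2.imread("pics/top1.png")[190:310,250:450];b=cv2.imread("pics/side1.png")[170:370,200:440]
cv2.imwrite("pics/c1t.png",cv2.resize(a,None,fx=4,fy=4));cv2.imwrite("pics/c1s.png",cv2.resize(b,None,fx=3,fy=3,interpolation=cv2.INTER_CUBIC))
E
```

```text
(no output)
```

View pics/c1s.png

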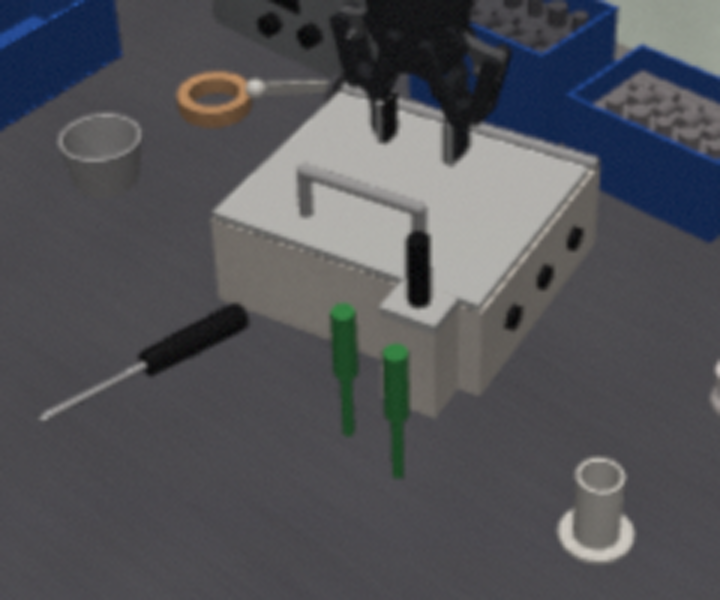

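View pics/c1t.png

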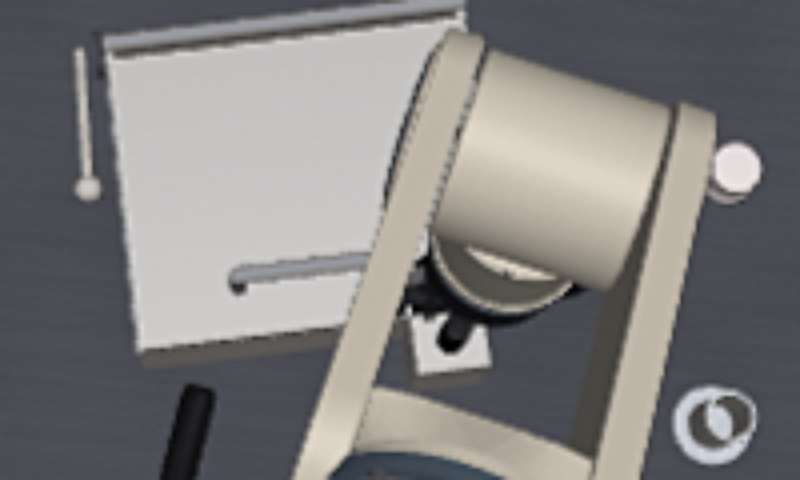

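The side view is now clear: the pin handle spans (418,240)–(418,300) in the crop and the ball is at (255,88), which matches my model. I'll grasp the pin.

```bash
python3 - <<'E'
from h import *
from workcell import *
bot.servo_line([*PIN,.138],velocity=.12); st()
hand.move_gripper(0.0,50); st()
bot.servo_line([*PIN,.26],velocity=.1); st()
snap(2)
import cv2
b=cv2.imread("pics/side2.png")[130:370,200:440]
cv2.imwrite("pics/c2s.png",cv2.resize(b,None,fx=2.5,fy=2.5,interpolation=cv2.INTER_CUBIC))
E
```

```text
4.16 [ 0.5017 -0.1166  0.1386] F [-0.1  0.8  0. ] w 0.0498 [-0.23  0.32  1.96  0.    0.85  1.13]
4.53 [ 0.5015 -0.1166  0.1384] F [-0.3 -0.8  2. ] w 0.0188 [-0.23  0.32  1.96  0.    0.85  1.13]
5.9 [ 0.5008 -0.1164  0.2593] F [-0.2  0.8 -0.5] w 0.0189 [-0.23  0.17  1.85 -0.    1.12  1.13]
```

View pics/c2s.png

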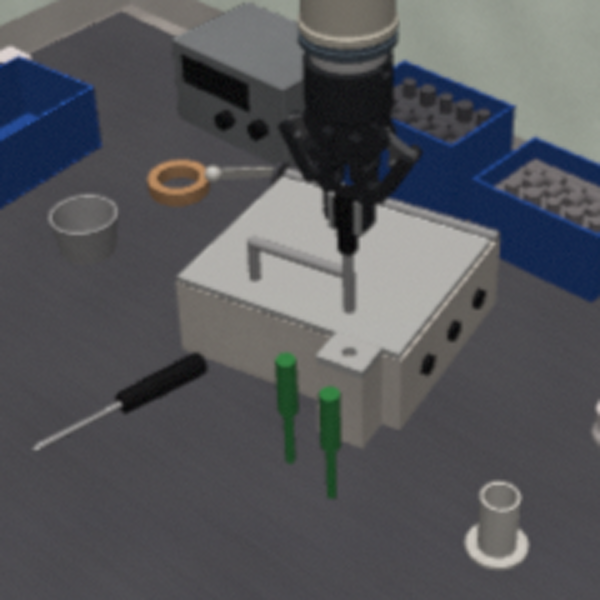

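```bash
python3 - <<'E'
from h import *
from workcell import *
print(px("side",[*PIN,.157]),px("side",[*PIN,.151]))
bot.servo_line([*CUP,.26],velocity=.15)
bot.servo_line([*CUP,.185],velocity=.1); st()
snap(3)
import cv2
b=cv2.imread("pics/side3.png")[190:370,300:480];t=cv2.imread("pics/top3.png")[230:350,370:490]
cv2.imwrite("pics/c3.png",np.hstack([cv2.resize(b,(400,400),interpolation=cv2.INTER_CUBIC),cv2.resize(t,(400,400),interpolation=cv2.INTER_CUBIC)]))
print(px("side",[*CUP,.082]),px("side",[*CUP,.065]))
E
```

```text
[338.73950489 251.31464125] [338.76142143 253.32676354]
8.42 [ 0.4722 -0.3202  0.1855] F [-0.2 -0.4 -0.3] w 0.0188 [-0.6   0.34  1.81  0.    0.99  0.76]
[399.90606436 322.90664418] [399.4738676  328.38014226]
```

View pics/c3.png

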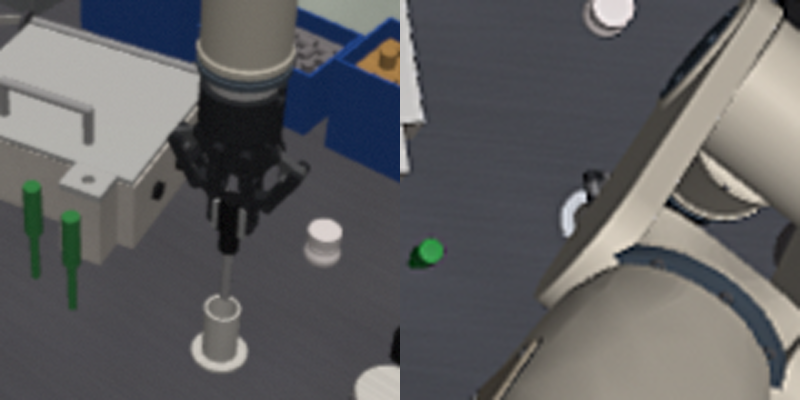

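```bash
python3 - <<'E'
from h import *
from workcell import *
C=CUP+np.array([-.0015,.0015])
for z in (.165,.15,.135,.125,.119,.114,.111):
    bot.servo_line([*C,z],velocity=.06); o=get_obs(); f=o["wrist_force"]; print(z,f.round(1),o["ft_torque"].round(2))
    if np.linalg.norm(f)>8: break
st();snap(4)
import cv2
b=cv2.imread("pics/side4.png")[210:370,320:480]
cv2.imwrite("pics/c4.png",cv2.resize(b,(560,560),interpolation=cv2.INTER_CUBIC))
E
```

```text
0.165 [-0.2 -0.8 -0.4] [-0.01 -0.01  0.06]
0.15 [ 0.3 -0.6 -1.1] [ 0.    0.03 -0.03]
0.135 [ 0.3 -0.5 -0.6] [0.01 0.01 0.01]
0.125 [-1.   0.3  0.2] [-0.01 -0.05  0.02]
0.119 [-0.4 -0.1 -0.6] [ 0.   -0.02 -0.01]
0.114 [ 0.3  0.4 -0.6] [-0.03  0.01  0.02]
0.111 [-0.5 -0.3 -0.7] [-0.03 -0.03  0.06]
10.87 [ 0.4702 -0.3184  0.1108] F [-0.5 -0.3 -0.7] w 0.0191 [-0.6   0.43  1.87 -0.    0.84  0.76]
```

View pics/c4.png

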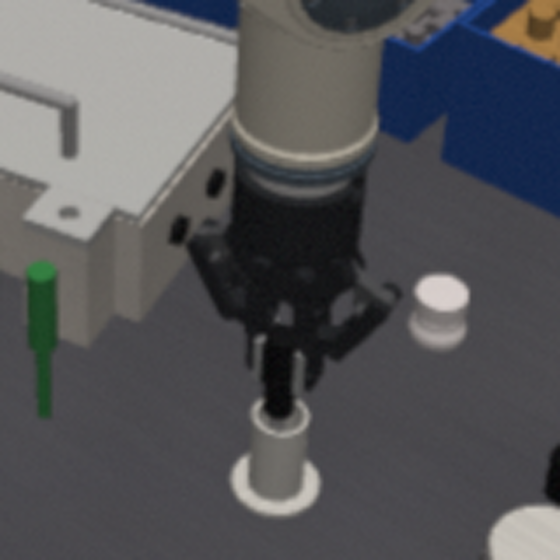

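The shank is inside the cup, with the handle's underside at (278,410) just above the rim. Next I'll lower it to contact, release and retreat.

```bash
python3 - <<'E'
from h import *
from workcell import *
C=CUP+np.array([-.0015,.0015])
for z in (.109,.107,.105,.103):
    bot.servo_line([*C,z],velocity=.05); o=get_obs(); f=o["wrist_force"]; print(z,f.round(1))
    if f[2]>3: break
hand.move_gripper(.05,50); st()
bot.servo_line([*C,.28],velocity=.2)
P=O-.08*BX
q=quat(BX)
hand.move_gripper(.06)
bot.reach([*P[:2],.26],q);st();snap(5)
import cv2
b=cv2.imread("pics/side5.png")[150:370,240:460];
cv2.imwrite("pics/c5.png",cv2.resize(b,(600,600),interpolation=cv2.INTER_CUBIC))
cv2.imwrite("pics/c5t.png",cv2.resize(cv2.imread("pics/top5.png")[180:330,250:450],(800,600),interpolation=cv2.INTER_CUBIC))
E
```

```text
0.109 [ 0.3 -0.5  3.1]
11.62 [ 0.4702 -0.3184  0.1089] F [-0.4 -0.1 -0.4] w 0.05 [-0.6   0.44  1.87 -0.    0.84  0.76]
14.07 [ 0.5351 -0.0226  0.2601] F [-0.2 -0.3 -0.6] w 0.0602 [-0.04  0.2   1.81 -0.    1.13 -0.25]
```

View pics/c5.png

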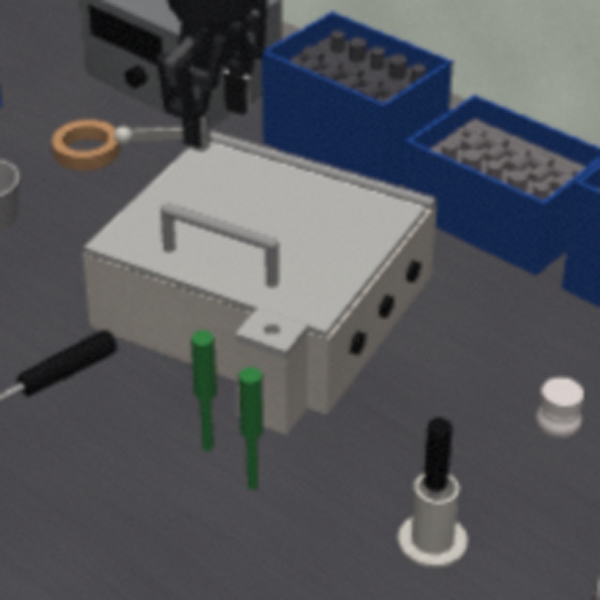

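View pics/c5t.png

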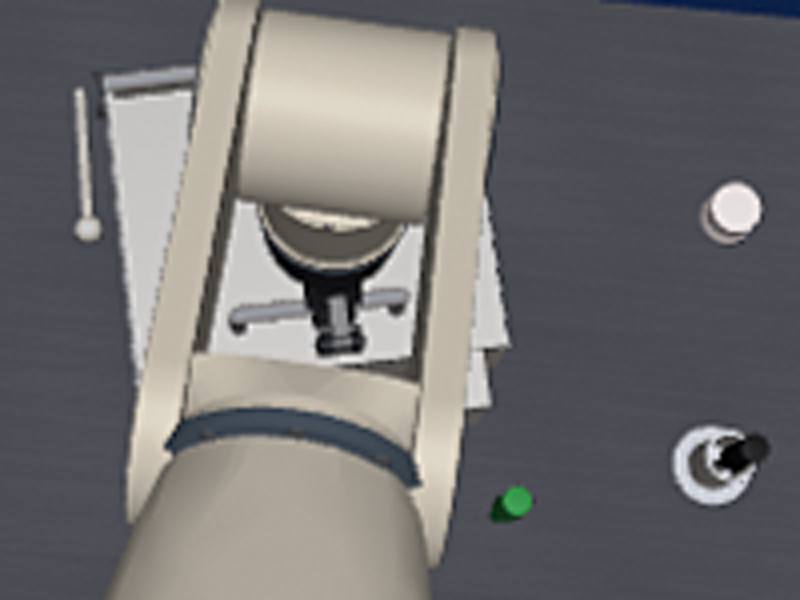

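The pin stands upright in the cup (side crop, handle (438,425)–(435,480)). I'll refine the box pose and pointer angle jointly from both views before gripping the bar.

```bash
cat > fit.py <<'E'
from h import *
from scipy.optimize import least_squares
s=600/220
S=lambda x,y:((x+.5)/s-.5+240,(y+.5)/s-.5+150)
T=lambda x,y:((x+.5)/4-.5+250,(y+.5)/4-.5+180)
def model(v):
    x,y,w,th,xf=v;R=np.array([[np.cos(w),-np.sin(w)],[np.sin(w),np.cos(w)]])
    L=lambda a,b,z:np.r_[R@[a,b]+[x,y],z]
    ball=L(.1-.13*np.cos(th),.147,.09+.13*np.sin(th));tail=L(.1,.147,.09)
    lug=[L(-.155,-.06,.1),L(-.155,-.11,.1)]
    bar=[L(-.08,.055,.145),L(-.08,-.055,.145)]
    c=[L(xf,.129,.1),L(xf,-.129,.1)]
    return [("top",T(88,229),ball),("side",S(123,133),ball),("top",T(418,415),lug[0]),("top",T(492,405),lug[1]),
     ("side",S(237,328),lug[0]),("side",S(287,348),lug[1]),
     ("top",T(236,313),bar[0]),("top",T(403,297),bar[1]),("side",S(168,210),bar[0]),("side",S(273,243),bar[1]),
     ("top",T(138,390),c[0]),("top",T(510,347),c[1]),("side",S(86,248),c[0]),("side",S(326,333),c[1])]
f=lambda v:np.concatenate([px(c,p)-np.array(u) for c,u,p in model(v)])
r=least_squares(f,[.613,-.0055,.208,.55,-.115],x_scale=[.01,.01,.1,.1,.01],loss="soft_l1")
print(r.x.round(4));print(f(r.x).reshape(-1,2).round(1).tolist())
E
python3 fit.py
```

```text
[ 0.6134 -0.0051  0.2235  0.5594 -0.117 ]
[[0.4, -1.4], [0.0, 0.7], [0.4, -1.0], [-0.0, -0.8], [-0.6, 2.0], [-0.5, 1.3], [0.7, -0.2], [-0.4, -1.1], [-0.6, 0.1], [-0.6, 0.6], [0.4, -0.0], [0.3, -0.7], [-1.9, -0.1], [-0.1, -0.0]]
```

```bash
cat >> h.py <<'E'
O=np.array([.6134,-.0051,0]);YAW=.2225
BX=np.array([np.cos(YAW),np.sin(YAW),0]);BY=np.array([-np.sin(YAW),np.cos(YAW),0])
H=O+.1*BX+np.array([0,0,.09]);r0=np.hypot(.18,.055);a0=np.arctan2(.055,.18)
def bar(th): return H+r0*(-np.cos(a0+th)*BX+np.array([0,0,np.sin(a0+th)]))
def ang(p): d=np.asarray(p)-H;return np.arctan2(d[2],-d@BX)-a0
E
python3 - <<'E'
from h import *
from workcell import *
q=quat(BX);off=np.array([0,0,-.002])
b=bar(0);print(b)
bot.servo_line([*b[:2],.22],q,velocity=.15)
bot.servo_line(b+off,q,velocity=.1);st()
hand.move_gripper(0,80);st()
for th in np.arange(.04,.17,.04):
    bot.servo_line(bar(th)+off,q,velocity=.06)
    o=get_obs();print(th.round(2),ang(o["position"]-off).round(3),o["wrist_force"].round(1),round(o["gripper_width"],4))
snap(6)
import cv2
b=cv2.imread("pics/side6.png")[110:330,240:460];
cv2.imwrite("pics/c6.png",cv2.resize(b,(600,600),interpolation=cv2.INTER_CUBIC))
E
```

```text
[ 0.53537209 -0.02275349  0.145     ]
15.5 [ 0.5359 -0.0228  0.1436] F [ 0.8 -0.   0.1] w 0.0598 [-0.05  0.34  1.92 -0.    0.88 -0.27]
16.02 [ 0.5329 -0.0233  0.143 ] F [-9.7 -3.7  9. ] w 0.0097 [-0.05  0.34  1.92 -0.    0.88 -0.27]
0.04 0.03 [-6.5 -5.3 -5.1] 0.0095
0.08 0.067 [-6.6 -4.2 -4.3] 0.0093
0.12 0.108 [-10.2  -5.1  -0.8] 0.0092
0.16 0.146 [-10.1  -6.   -1.8] 0.0095
```

View pics/c6.png

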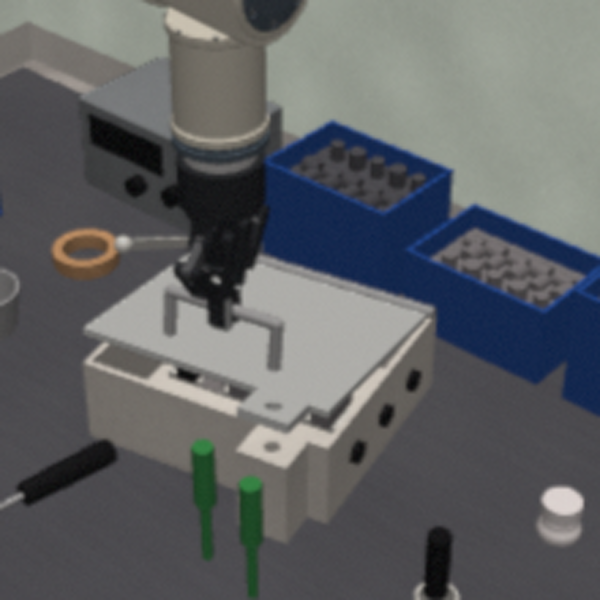

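The cover is rising (front edge off the case, bar held at (225,310)). The sideways force shows the bar sits about 3 mm nearer the robot than my arc, so I'll shift the path and go up to 0.56.

```bash
python3 - <<'E'
from h import *
from workcell import *
q=quat(BX);off=np.array([0,0,-.002])-.003*BX
for th in np.r_[np.arange(.2,.53,.08),.56]:
    bot.servo_line(bar(th)+off,q,velocity=.06)
    o=get_obs();print(th.round(2),ang(o["position"]-off).round(3),o["wrist_force"].round(1),round(o["gripper_width"],4))
    if np.linalg.norm(o["wrist_force"])>35: break
bot.dwell(.3);st();snap(7)
import cv2
b=cv2.imread("pics/side7.png")[110:330,240:460];
cv2.imwrite("pics/c7.png",cv2.resize(b,(600,600),interpolation=cv2.INTER_CUBIC))
cv2.imwrite("pics/c7t.png",cv2.resize(cv2.imread("pics/top7.png")[180:330,250:450],(800,600),interpolation=cv2.INTER_CUBIC))
E
```

```text
0.2 0.196 [ 0.5 -1.5 -8.6] 0.0093
0.28 0.282 [-5.4 -3.3 -4. ] 0.0092
0.36 0.358 [-4.7 -5.1 -6.4] 0.009
0.44 0.437 [-9.  -5.7 -1. ] 0.0091
0.52 0.517 [-13.2  -5.6   4.8] 0.0095
0.56 0.555 [-13.8  -5.5   5.5] 0.0094
19.65 [ 0.5853 -0.0115  0.2312] F [-13.4  -5.8   4.2] w 0.0096 [-0.02  0.31  1.73 -0.    1.1  -0.24]
```

View pics/c7.png

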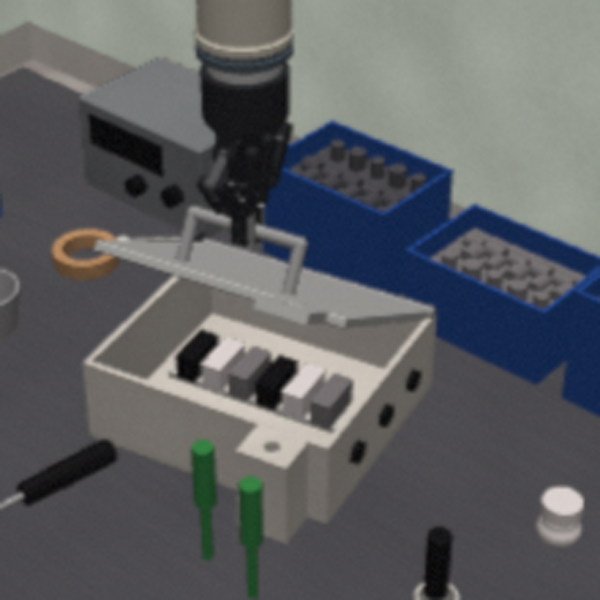

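View pics/c7t.png

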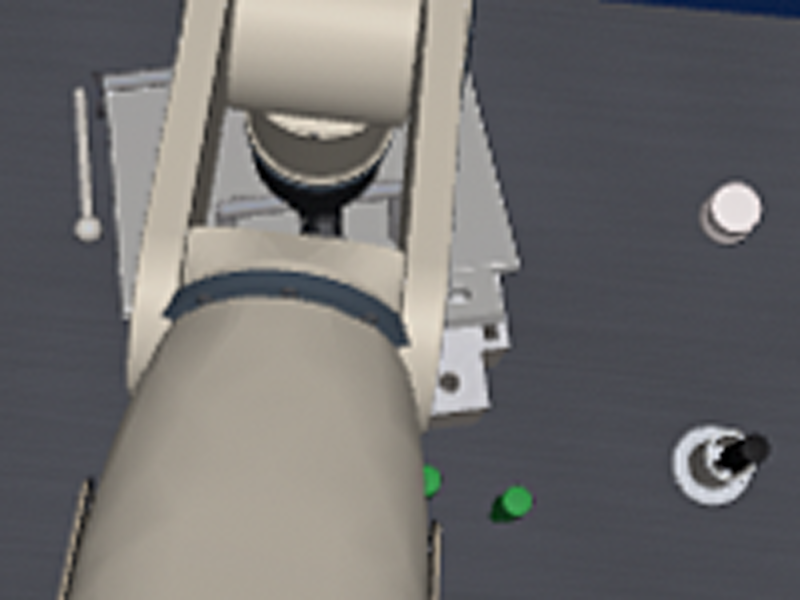

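```bash
python3 - <<'E'
from h import *
s=600/220
obs=[("side",((97.5)/s-.5+240,(244)/s-.5+110),.129),("side",((343)/s-.5+240,(321)/s-.5+110),-.129),("top",(519.5/4-.5+250,268/4-.5+180),-.129)]
def P(th,y,r=.217,n=.01): return H+r*(-np.cos(th)*BX+[0,0,np.sin(th)])+n*(np.sin(th)*BX+[0,0,np.cos(th)])+y*BY
for c,u,y in obs:
    print(c,np.round(u,1))
    for th in(.45,.5,.55,.6,.65): print("  ",th,px(c,P(th,y)).round(1),px(c,P(th,y,n=0)).round(1))
u=((123.5)/s-.5+240,(240.5)/s-.5+110);print("ball now",u, "before (284.8,198.5)")
E
python3 -c "
import cv2
b=cv2.imread('pics/side7.png')[175:255,260:400];cv2.imwrite('pics/c7z.png',cv2.resize(b,(798,456),interpolation=cv2.INTER_CUBIC))"
```

```text
side [275.2 199. ]
   0.45 [272.2 205.2] [271.5 209. ]
   0.5 [273.1 200.9] [272.3 204.8]
   0.55 [274.1 196.7] [273.2 200.6]
   0.6 [275.3 192.5] [274.3 196.4]
   0.65 [276.6 188.3] [275.4 192.2]
side [365.3 227.2]
   0.45 [364.7 234.5] [363.8 238.7]
   0.5 [365.9 230. ] [364.8 234.2]
   0.55 [367.1 225.5] [366.  229.7]
   0.6 [368.4 221. ] [367.2 225.1]
   0.65 [369.8 216.5] [368.5 220.6]
top [379.4 246.5]
   0.45 [380.2 249.9] [380.  252.2]
   0.5 [380.3 247.1] [380.2 249.6]
   0.55 [380.4 244.1] [380.3 246.8]
   0.6 [380.5 241. ] [380.4 243.8]
   0.65 [380.5 237.7] [380.5 240.7]
ball now (284.78333333333336, 197.68333333333334) before (284.8,198.5)
```

View pics/c7z.png

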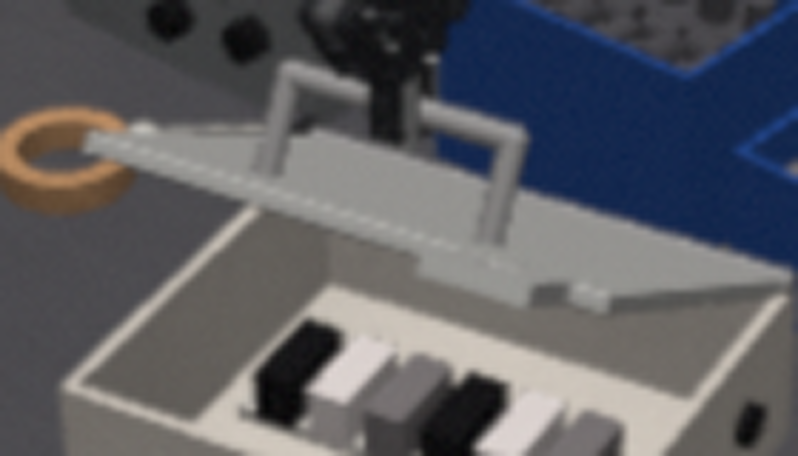

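Both views agree. The side view puts the cover at about 0.54 and the pointer at 0.55–0.57. The top view puts the cover at about 0.51 and the pointer at 0.50. The ball hasn't moved and the pin still stands in the cup. I'll check for drift, then hand in.

```bash
python3 - <<'E'
from h import *
from workcell import *
import cv2
bot.dwell(.6);st()
r=vision.read_camera("side")["frame"][:,:,::-1].astype(int);a=cv2.imread("pics/side7.png").astype(int)
print("diff",np.abs(r-a)[170:370,240:460].mean(), (np.abs(r-a).max(2)[170:370,240:460]>40).sum())
hand_in();st()
E
```

```text
20.35 [ 0.5853 -0.0115  0.2312] F [-13.5  -5.    5.6] w 0.0092 [-0.02  0.31  1.73 -0.    1.1  -0.24]
diff 0.9657727272727272 0
the job is handed in; nothing more can be done
the job is handed in; nothing more can be done
```

I moved the transit pin from the box's front corner into the tool cup and handed the job in at about 20 s. It stands there steel end down. I then lifted the cover by its bar to the pointer's angle, and the gripper is still holding it there.

**Last checks:**
- **Pin:** it stood upright in the cup in both views after release. I judged this by eye and did not compute its tilt or tip height.
- **Cover angle:** in the side view the cover is at about 0.54 rad and the pointer at 0.55–0.57. In the top view they are about 0.51 and 0.50. The two views differ by about 0.05 rad in absolute angle, but in each view the cover is within about 0.03 rad of the pointer, inside the 0.08 limit.
- **Holding still:** over the last 0.6 s the tool position did not change to 0.1 mm, and two side pictures showed no change. The wrist force was steady at about 15 N.
- **Pointer and bystanders:** the pointer's ball stayed within about 1 pixel (roughly 2 mm) of where it began. Nothing else appeared to have been touched.

The grip is a few millimetres off the bar's true arc. About 10 N of the wrist force is therefore a steady sideways load rather than the cover's own pull. I left it because it was stable.

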